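# Find the secret catch of the wedding card box

### The arm

A 6-joint arm with a two-finger parallel gripper is mounted at the origin on the work surface. World frame = base frame: x ahead of the robot, y to its left, z up, the work surface at z = 0. Lengths are in m, angles in degrees, forces in N, time in s.
With the tool pointing down it reaches from about 0.325 to 1 m from the base axis. Payload 5.1 kg.
Tool frame: the origin (TCP) lies on the centre line of the jaws, within the pads' length; the fingertips stand bot.tips_ahead ahead of it and the grasp point (between the pads) lies 3 mm ahead of it (bot.tips_ahead is the distance from the TCP to the fingertips, in m); y points along the fingers, x is the direction in which the jaws open and shut, and the axes are right-handed (so a half turn about y gives the same grasp; the last joint's range is limited). The gripper opens to 85 mm and grips with 20 to 120 N. Pads are 22 mm wide; open, the fingers measure 114 mm over their backs; the gripper's body (76 mm by 85 mm) begins 54 mm behind the grasp point. The pads swing forward as they close: fully open they stand 13 mm farther back than shut.
Start: joints at [-71.769, 7.093, 94.555, -0, 78.352, -4.733], TCP at [0.254, -0.598, 0.217] pointing down, gripper open.
Joint ranges: [-149.61, 149.61], [-58.7, 133.49], [1.44, 155.28], [-77.14, 257.14], [18.33, 153.61], [-166.67, 166.67]. Speed limits (degrees/s): [147.25, 147.25, 180, 180, 180, 180].

### API

Orientations are given as a 3x3 rotation matrix whose columns are the frame's x, y, z axes.
In Python, from bench import bot gives the robot as it stands.
- The arm moves only by the tool arm_command, never from a script. Its argument "series" is a list of rows, each an object with "fingers": the closure, from 0 (fully open) to 1 (shut); "translation": the shift along the tool's x, y, z in mm, a list of three; "twist": the turn about the tool's y in degrees. A call has 1 to 8 rows; each row shifts and turns the pose as measured when the row begins, along the tool's axes as they then stand; what a row does not reach is not made up. A row lasts 1/8 s, in which the tool goes at most 62.5 mm and 10.7 degrees, less where a joint would pass 70% of its speed; a pose out of reach is approached as far as the arm can. A call with a gripper value outside its range is refused whole. The fingers move at their own pace and stop on an object; "newtons" is the grip in N (left out, the last holds). Time passes only in rows, so rows that do not move let the fingers close. It gives the time, the measured TCP pose, the force and the opening at its end, in the units of the state.
- bot.read_state(): the state, without advancing time (a new reading comes with each control period).
- bot.read_camera(name): name is "side" or "top" or "wrist"; returns the picture (420x560x3 uint8, blue, green, red); there is no depth.
- bot.camera_model(name): a dict with "fx", "fy", "cx", "cy" (pixels), "k1" (the pictures are not rectified: a ray, as slopes to the right and down, at radius r is drawn at 1 + k1 r^2 times it, then the intrinsics apply), "rvec" (rotation vector, rad) and "tvec" (3), from world to camera coordinates, as OpenCV has them. Camera axes: x right, y down, z forward; pixel columns grow to the right and rows downward; lengths in m; the calibration is good to about 2 mm. A picture is of the moment at which its call begins: read the wrist's pose just before it. camera_model takes no time and is no camera call; for the wrist camera it gives the pose at the moment of the call.
- bot.finish_job(): hands the job in, once; it reports no verdict.
The state is a dict: "time": time; "q": joint angles; "qvel": joint speeds; "joint_efforts": joint torques, N m; "tool_pos": TCP position; "ee_rot": TCP orientation; "contact_force": force on the tool from outside, world axes, zero at the start; "ft_torque": the same for the moment, N m; "width": finger opening in m.
Only numpy, scipy, OpenCV 4.12 (cv2) and the standard library are available. Lean on these libraries where they do the work, as an engineer would, in place of code of your own. Each camera call takes 0.05 s, during which the arm holds its last target. There are 200 camera calls.

### The job

On the banquet table stands a wooden card box with four look-alike round discs let into the flat panel of its top; one of them is a hidden push catch, the other three are solid. Feel across the discs with your fingertips, pressing gently, until you find the one that gives, and press it fully home so that the flap of the box comes up ajar; then take the hand away. Pick nothing up, and leave the candles, tableware and everything else standing where they are.

Things in the scene. Friction and masses are not known exactly. Their poses are not given: they have to be found in the camera images.
- card_box: Low brown wooden box fixed to the table, 210 (x) by 370 (y) by 80 mm high; origin at the centre of its underside on the table, z up, x away from the robot (turned by up to 20 degrees). Its top is level at 80 mm. The half nearer the robot (-x) is a flat panel 104 mm deep with a row of four round discs along y; the far half is the flap. Nothing of the box can be lifted.
- disc_a (a point): Centre of the top face of disc A in the box's panel, at x = -53, y = 102, z = 78 mm in the box's frame (the left end seen from the robot). The hole is 54 mm across, the pale wooden disc 53 mm, its face 2 mm below the panel. This point marks the place and does not move. Which of the four discs is the catch differs from run to run; nothing in their look tells. The catch gives way at about 3 N, sinks 6 mm to a hard stop and stays in when let go; a solid disc does not move.
- disc_b (a point): Centre of the top face of disc B in the box's panel, at x = -53, y = 34, z = 78 mm in the box's frame (second from the left). The hole is 54 mm across, the pale wooden disc 53 mm, its face 2 mm below the panel. This point marks the place and does not move. Which of the four discs is the catch differs from run to run; nothing in their look tells. The catch gives way at about 3 N, sinks 6 mm to a hard stop and stays in when let go; a solid disc does not move.
- disc_c (a point): Centre of the top face of disc C in the box's panel, at x = -53, y = -34, z = 78 mm in the box's frame (third from the left). The hole is 54 mm across, the pale wooden disc 53 mm, its face 2 mm below the panel. This point marks the place and does not move. Which of the four discs is the catch differs from run to run; nothing in their look tells. The catch gives way at about 3 N, sinks 6 mm to a hard stop and stays in when let go; a solid disc does not move.
- disc_d (a point): Centre of the top face of disc D in the box's panel, at x = -53, y = -102, z = 78 mm in the box's frame (the right end seen from the robot). The hole is 54 mm across, the pale wooden disc 53 mm, its face 2 mm below the panel. This point marks the place and does not move. Which of the four discs is the catch differs from run to run; nothing in their look tells. The catch gives way at about 3 N, sinks 6 mm to a hard stop and stays in when let go; a solid disc does not move.
- catch (a joint): How far the hidden catch is pressed in, m: 0 out (at the start), 0.006 fully home. It has no return spring and stays where it is left.
- flap (a joint): Angle of the box's flap, rad: 0 shut flush with the top (at the start), 0.27 ajar. The flap, 98 by 346 mm, 6 mm thick, is hinged along its edge next to the panel, so the far edge (+x) rises, by about 26 mm. It is geared to the catch: 0.045 rad per mm pressed, and pushing the flap down pushes the catch out again.
- tealight: Small brass tea light, 36 mm across, 18 mm high, loose on the box's panel beyond disc A (at about y = 157 mm in the box's frame). Origin: centre of its underside. To be left alone.
- tall_candle: Brass candlestick with a candle, 84 mm across the foot, 265 mm high, loose on the table behind the box. Origin: centre of its underside. To be left alone.
- short_candle: As the tall candle, 225 mm high, loose behind the box. To be left alone.
- plate: White dinner plate, 240 mm across, 20 mm high, loose to the left (+y) of the box. Origin: centre of its underside. To be left alone.
- tumbler: Glass tumbler, 72 mm across, 90 mm high, loose to the right (-y) of the box. Origin: centre of its underside. To be left alone.
- pepper_mill: Dark wooden pepper mill, 56 mm across, 137 mm high, loose to the right (-y) of the box. Origin: centre of its underside. To be left alone.
- napkin_ring: Brass napkin ring, 48 mm across, 30 mm high, loose in front of the box on the left. Origin: centre of its underside. To be left alone.
- spoon: Steel spoon, 170 mm long, lying in front of the box on the right. To be left alone.

How it is judged:
By the outcome, as a careful person would: the job done as asked, in the order asked, and still so for the second after the job is handed in, with the robot touching nothing.
It also fails if it takes over 48 s, if anything falls off the work surface, if the arm or the gripper's body presses on something with over 40 N, if the wrist force passes 120 N, or if a joint passes its speed limit or range.

## Working session

There is one attempt and no reset: what is moved stays moved. The work goes in short steps, Python scripts to look and compute and a tool call to move; the robot and the scene stay as the last step left them, time stands still between calls to the robot, and variables do not carry over. Pictures are saved under pics/ and viewed, about 8 in all and at most 12, crops included, and the job is handed in when it is done.

Besides the shell and the picture viewer there is one more tool, called after "Emit:" as name([rows], argument=value, ...), one row to a line, values as JSON. arm_command: Moves the arm, as the interface text tells. Its arguments: {"type":"object","properties":{"series":{"type":"array","items":{"type":"object","properties":{"fingers":{"type":"number"},"translation":{"type":"array","items":{"type":"number"}},"twist":{"type":"number"}}}},"newtons":{"type":"number"}},"required":["series"]}

```bash
mkdir -p pics; ls; python3 - <<'E'
from bench import bot
import cv2
s=bot.read_state(); print(s); print(bot.tips_ahead)
for n in("top","side"):
    cv2.imwrite(f"pics/{n}0.png",bot.read_camera(n)); print(n,bot.camera_model(n))
E
```

```text
pics
{'time': 0.0, 'q': array([-7.17668133e+01,  7.13493801e+00,  9.46340846e+01,  1.71816024e-03,
        7.83521046e+01, -4.73180328e+00]), 'qvel': array([ 0.04665796, -0.04975423,  0.11520684, -0.03084114, -0.01385753,
        0.01035409]), 'joint_efforts': array([-3.40888018e-04, -4.23619008e+01, -3.65448332e+01, -1.72150430e-04,
        6.89725901e-03, -5.84521615e-06]), 'tool_pos': array([ 0.25339763, -0.59787525,  0.21543674]), 'ee_rot': array([[ 3.90162320e-01, -6.33564732e-04,  9.20745873e-01],
       [-9.20743686e-01,  2.01711130e-03,  3.90162782e-01],
       [-2.10444028e-03, -9.99997765e-01,  2.03650099e-04]]), 'contact_force': array([-0.12495073,  0.15306934, -0.82838729]), 'ft_torque': array([ 0.040153  , -0.01708589, -0.03935402]), 'width': 0.08554199348698822}
0.022
top {'fx': 384.1915901434391, 'fy': 384.1915901434391, 'cx': 279.81087912697967, 'cy': 210.30039066347675, 'k1': -0.0424051979819687, 'rvec': array([ 2.19579145, -2.1321662 ,  0.11322926]), 'tvec': array([0.04584837, 0.57957267, 1.04112128])}
side {'fx': 504.31064721971154, 'fy': 504.31064721971154, 'cx': 281.3411802992357, 'cy': 205.59509161141088, 'k1': 0.03610636485634829, 'rvec': array([ 0.86162696, -2.2562202 ,  1.33485889]), 'tvec': array([0.46097368, 0.23991077, 0.93495754])}
```

View pics/top0.png

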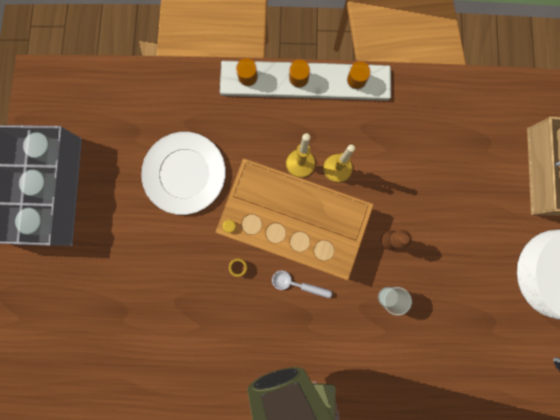

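View pics/side0.png

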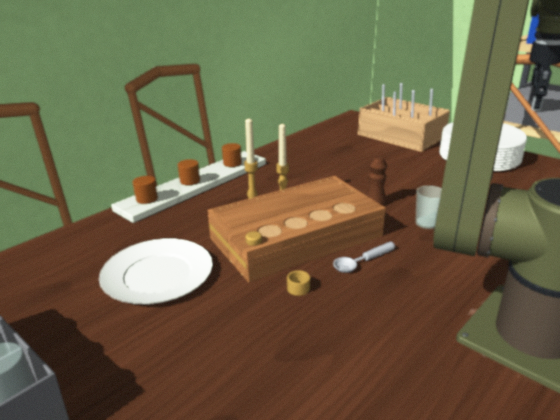

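The top view shows discs A–D at about (252,225), (276,233), (300,241), (324,250). In the side view they are at (271,231), (296,223), (321,215), (345,208). I'll refine these and fit the box pose.

```bash
cat > h.py <<'E'
import numpy as np, cv2
from scipy.optimize import least_squares
from bench import bot
def proj(m,P):
    R,_=cv2.Rodrigues(m["rvec"]); c=np.atleast_2d(P)@R.T+m["tvec"]
    x=c[:,:2]/c[:,2:]; x=x*(1+m["k1"]*(x**2).sum(1,keepdims=True))
    return x*[m["fx"],m["fy"]]+[m["cx"],m["cy"]]
def box(p,L):
    a=p[2]; R=np.array([[np.cos(a),-np.sin(a),0],[np.sin(a),np.cos(a),0],[0,0,1]])
    return np.atleast_2d(L)@R.T+[p[0],p[1],0]
D=np.array([[-.053,y,.078] for y in(.102,.034,-.034,-.102)])
def refine(img,c,r):
    lab=cv2.cvtColor(img,cv2.COLOR_BGR2LAB).astype(float); x,y=map(int,c)
    w=lab[y-r:y+r+1,x-r:x+r+1]; d=np.linalg.norm(w-np.median(w[r-2:r+3,r-2:r+3].reshape(-1,3),0),axis=2)
    n,l,s,ce=cv2.connectedComponentsWithStats((d<18).astype(np.uint8)); k=l[r,r]
    return ce[k]+[x-r,y-r],s[k,4]
E
python3 - <<'E'
from h import *
px={"top":[(252,225),(276,233),(300,241),(324,250)],"side":[(271,231),(296,223),(321,215),(345,208)]}
ob={}
for n in px:
    im=cv2.imread(f"pics/{n}0.png"); r=[refine(im,c,14) for c in px[n]]; print(n,[(np.round(a,1),b) for a,b in r]); ob[n]=np.array([a for a,b in r])
M={n:bot.camera_model(n) for n in px}
for use in(["top"],["side"],["top","side"]):
    f=lambda p:np.concatenate([(proj(M[n],box(p,D))-ob[n]).ravel() for n in use])
    s=least_squares(f,[.6,0,-.3]); print(use,s.x,np.degrees(s.x[2]),np.round(s.fun,1))
p=s.x; print(box(p,D).round(4))
v=cv2.imread("pics/top0.png")
for L in [[.105,.185,.08],[.105,-.185,.08],[-.105,-.185,.08],[-.105,.185,.08]]: print(proj(M["top"],box(p,L)).round(1))
E
```

```text
top [(array([251.5, 224.1]), np.int32(272)), (array([275.5, 232.9]), np.int32(275)), (array([299.6, 241.5]), np.int32(278)), (array([323.7, 250.1]), np.int32(281))]
side [(array([270.2, 230.7]), np.int32(181)), (array([296. , 222.8]), np.int32(180)), (array([320.7, 215.2]), np.int32(162)), (array([344.2, 208.1]), np.int32(145))]
['top'] [ 0.55245859  0.02366353 -0.31653058] -18.135866124477072 [-0.1  0.  -0.1 -0.1  0.  -0.   0.1  0.1]
['side'] [ 0.54906802  0.0255459  -0.30833451] -17.666266075294978 [-0.2  0.1  0.   0.   0.  -0.1  0.1 -0.2]
['top', 'side'] [ 0.5511942   0.02382328 -0.31346644] -17.960303946829622 [-0.2  0.6 -0.1  0.4  0.   0.4  0.2  0.5 -0.5 -0.6 -0.3 -0.6 -0.3 -0.6
 -0.1 -0.6]
[[ 0.5322  0.1372  0.078 ]
 [ 0.5113  0.0725  0.078 ]
 [ 0.4903  0.0078  0.078 ]
 [ 0.4693 -0.0569  0.078 ]]
[[242.6 159.5]]
[[372.4 205.1]]
[[347.4 280. ]]
[[215.2 232.5]]
```

Emit:
arm_command([
  {"fingers":1,"translation":[-41,-6,41],"twist":0},
  {"fingers":1,"translation":[-41,-6,41],"twist":0},
  {"fingers":1,"translation":[-41,-6,41],"twist":0},
  {"fingers":1,"translation":[-41,-6,41],"twist":0},
  {"fingers":1,"translation":[-41,-6,41],"twist":0},
  {"fingers":1,"translation":[-41,0,41],"twist":0},
  {"fingers":1,"translation":[-41,0,41],"twist":0},
  {"fingers":1,"translation":[-41,0,41],"twist":0},
], newtons=20)

```text
time: 1.1
tool_pos: [0.4301, -0.1571, 0.2434]
ee_rot: [[0.382, -0.002, 0.924], [-0.924, 0.008, 0.382], [-0.008, -1.0, 0.001]]
contact_force: [0.9, -0.0, -0.1]
width: -0.0001
```

Emit:
arm_command([
  {"fingers":1,"translation":[-39,0,37],"twist":0},
  {"fingers":1,"translation":[-38,0,37],"twist":0},
  {"fingers":1,"translation":[0,50,0],"twist":0},
  {"fingers":1,"translation":[0,50,0],"twist":0},
  {"fingers":1,"translation":[0,0,0],"twist":0},
  {"fingers":1,"translation":[0,0,0],"twist":0},
])

```text
time: 1.85
tool_pos: [0.4709, -0.0486, 0.1434]
ee_rot: [[0.39, 0.001, 0.921], [-0.921, 0.008, 0.39], [-0.007, -1.0, 0.004]]
contact_force: [0.9, -0.5, 1.5]
width: -0.0001
```

```bash
cat > st.py <<'E'
from h import *
s=bot.read_state(); R=s["ee_rot"]; print("t",round(s["time"],2),"tcp",s["tool_pos"].round(4),"F",s["contact_force"].round(2),"down",R[:,1].round(4))
p=[.5512,.0238,-.3135]
for n,d in zip("abcd",box(p,D)):
    print(n,"tip to disc in tool mm",(R.T@(d-(s["tool_pos"]+bot.tips_ahead*R[:,1]))*1e3).round(1))
E
python3 st.py; python3 - <<'E'
from h import *
for n in("wrist","side","top"): cv2.imwrite(f"pics/{n}1.png",bot.read_camera(n))
a=cv2.imread("pics/side1.png")[150:290,200:400]; b=cv2.imread("pics/wrist1.png"); 
a=cv2.resize(a,(400,280)); b=cv2.resize(b,(373,280)); cv2.imwrite("pics/m1.png",np.hstack([a,b]))
E
```

```text
t 1.85 tcp [ 0.4709 -0.0486  0.1434] F [ 0.89 -0.55  1.54] down [ 0.0011  0.0077 -1.    ]
a tip to disc in tool mm [-146.7   44.9  128.7]
b tip to disc in tool mm [-95.3  44.4  84.2]
c tip to disc in tool mm [-44.   43.8  39.6]
d tip to disc in tool mm [ 7.4 43.3 -4.9]
```

View pics/m1.png

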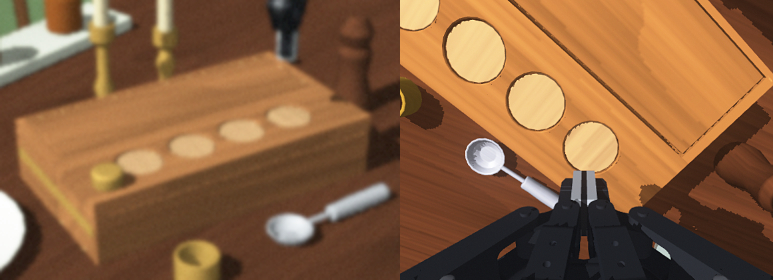

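The side view shows the closed fingertips above disc D. In the wrist view discs D, C and B are at about (287,219), (204,152) and (113,75) in full-size pixels. I'll cross-check the pose from the wrist camera.

```bash
python3 - <<'E'
from h import *
m=bot.camera_model("wrist"); im=cv2.imread("pics/wrist1.png")
o=[refine(im,c,60) for c in[(113,75),(204,152),(287,205)]]; print(o)
ob=np.array([a for a,b in o])
p=[.5512,.0238,-.3135]; print(proj(m,box(p,D[1:])).round(1))
s=least_squares(lambda p:(proj(m,box(p,D[1:]))-ob).ravel(),p); print(s.x,s.fun.round(1)); print(box(s.x,D).round(4))
st=bot.read_state(); print("tip px",proj(m,st["tool_pos"]+np.outer([.022,.035],st["ee_rot"][:,1])))
E
```

```text
[(array([113.19040813,  76.62267747]), np.int32(6297)), (array([204.65496639, 152.62677371]), np.int32(5356)), (array([286.71962824, 220.62624474]), np.int32(4519))]
[[113.3  78.7]
 [204.8 154.2]
 [286.9 221.9]]
[ 0.55215796  0.02406319 -0.31590033] [ 0.   0.1 -0.  -0.1 -0.   0. ]
[[ 0.5335  0.1375  0.078 ]
 [ 0.5123  0.0728  0.078 ]
 [ 0.4912  0.0082  0.078 ]
 [ 0.4701 -0.0564  0.078 ]]
tip px [[276.23323826 240.86482549]
 [276.22451348 231.89013546]]
```

Emit:
arm_command([
  {"fingers":1,"translation":[7,15,-5],"twist":0},
  {"fingers":1,"translation":[0,10,0],"twist":0},
  {"fingers":1,"translation":[0,0,0],"twist":0},
])

```text
time: 2.38
tool_pos: [0.4706, -0.0587, 0.1195]
ee_rot: [[0.389, 0.007, 0.921], [-0.921, 0.006, 0.389], [-0.003, -1.0, 0.008]]
contact_force: [-0.4, 0.6, -0.1]
width: 0.0001
```

```bash
python3 st.py
```

```text
t 2.38 tcp [ 0.4706 -0.0587  0.1195] F [-0.39  0.61 -0.15] down [ 0.0065  0.0063 -1.    ]
a tip to disc in tool mm [-156.3   21.1  132.6]
b tip to disc in tool mm [-104.9   20.6   88.1]
c tip to disc in tool mm [-53.5  20.   43.7]
d tip to disc in tool mm [-2.  19.5 -0.8]
```

Emit:
arm_command([
  {"fingers":1,"translation":[-1,8,0],"twist":0},
  {"fingers":1,"translation":[0,6,0],"twist":0},
  {"fingers":1,"translation":[0,2,0],"twist":0},
  {"fingers":1,"translation":[0,0,0],"twist":0},
])

```text
time: 2.88
tool_pos: [0.4703, -0.0574, 0.1023]
ee_rot: [[0.389, 0.006, 0.921], [-0.921, 0.007, 0.389], [-0.004, -1.0, 0.008]]
contact_force: [-0.1, 0.1, 0.4]
width: -0.0001
```

Emit:
arm_command([
  {"fingers":1,"translation":[0,2,0],"twist":0},
])

```text
time: 3.0
tool_pos: [0.4706, -0.0575, 0.1005]
ee_rot: [[0.389, 0.007, 0.921], [-0.921, 0.006, 0.389], [-0.003, -1.0, 0.009]]
contact_force: [0.1, 0.1, -0.5]
width: 0.0002
```

Emit:
arm_command([
  {"fingers":1,"translation":[0,1,0],"twist":0},
])

```text
time: 3.12
tool_pos: [0.4707, -0.0575, 0.0995]
ee_rot: [[0.389, 0.007, 0.921], [-0.921, 0.006, 0.389], [-0.003, -1.0, 0.009]]
contact_force: [0.7, -0.1, -0.8]
width: -0.0002
```

Emit:
arm_command([
  {"fingers":1,"translation":[0,1,0],"twist":0},
])

```text
time: 3.25
tool_pos: [0.4708, -0.0575, 0.0986]
ee_rot: [[0.389, 0.007, 0.921], [-0.921, 0.006, 0.389], [-0.003, -1.0, 0.009]]
contact_force: [0.1, 0.3, -0.2]
width: 0.0001
```

Emit:
arm_command([
  {"fingers":1,"translation":[0,1,0],"twist":0},
])

```text
time: 3.38
tool_pos: [0.4708, -0.0575, 0.0977]
ee_rot: [[0.389, 0.008, 0.921], [-0.921, 0.006, 0.389], [-0.003, -1.0, 0.009]]
contact_force: [-0.7, 0.5, -0.1]
width: 0.0002
```

Emit:
arm_command([
  {"fingers":1,"translation":[0,1,0],"twist":0},
])

```text
time: 3.5
tool_pos: [0.4709, -0.0575, 0.0966]
ee_rot: [[0.389, 0.008, 0.921], [-0.921, 0.006, 0.389], [-0.003, -1.0, 0.009]]
contact_force: [0.9, -0.3, 0.4]
width: 0.0003
```

Emit:
arm_command([
  {"fingers":1,"translation":[0,1,0],"twist":0},
])

```text
time: 3.62
tool_pos: [0.4709, -0.0575, 0.0956]
ee_rot: [[0.389, 0.008, 0.921], [-0.921, 0.006, 0.389], [-0.003, -1.0, 0.009]]
contact_force: [0.0, 0.2, -1.1]
width: 0.0005
```

Emit:
arm_command([
  {"fingers":1,"translation":[0,1,0],"twist":0},
])

```text
time: 3.75
tool_pos: [0.4709, -0.0575, 0.0945]
ee_rot: [[0.389, 0.008, 0.921], [-0.921, 0.006, 0.389], [-0.003, -1.0, 0.009]]
contact_force: [1.2, -0.5, -0.0]
width: -0.0003
```

Emit:
arm_command([
  {"fingers":1,"translation":[0,1,0],"twist":0},
])

```text
time: 3.88
tool_pos: [0.4709, -0.0575, 0.0934]
ee_rot: [[0.389, 0.008, 0.921], [-0.921, 0.006, 0.389], [-0.003, -1.0, 0.009]]
contact_force: [-0.1, 0.7, -0.2]
width: -0.0
```

```bash
python3 - <<'E'
from h import *
for n in("wrist","side"): cv2.imwrite(f"pics/{n}2.png",bot.read_camera(n))
a=cv2.imread("pics/side2.png")[150:270,280:400]; b=cv2.imread("pics/wrist2.png")[100:420,120:460]
cv2.imwrite("pics/m2.png",np.hstack([cv2.resize(a,(400,400)),cv2.resize(b,(400,400))]))
E
```

```text
(no output)
```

View pics/m2.png

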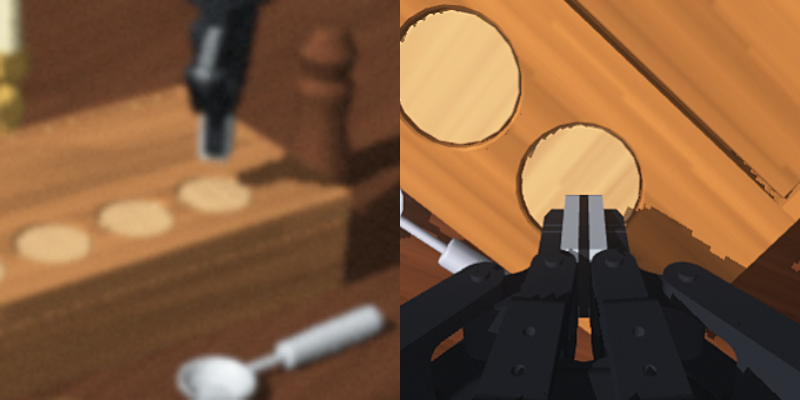

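The fingertips are still hovering. In the side view their lower edge is at about (344,198) against the disc at (344,208). I'll work out the actual height.

```bash
python3 - <<'E'
from h import *
m=bot.camera_model("side")
s=bot.read_state(); t=s["tool_pos"]; print(t,s["q"].round(2))
for z in(.06,.0714,.078,.09,.1,.11): print(z,proj(m,[t[0],t[1],z]).round(1))
w=bot.camera_model("wrist")
for a in(0,.01,.022): print(a,proj(w,t+a*s["ee_rot"][:,1]).round(1))
im=cv2.imread("pics/wrist2.png"); o=refine(im,(289,215),70);print(o)
p=[.5522,.0241,-.316];print(proj(w,box(p,D)).round(1))
E
```

```text
[ 0.47080063 -0.05745712  0.09333543] [-13.72  -9.5  123.27   0.49  65.9   53.18]
0.06 [[343.4 213.7]]
0.0714 [[343.6 209.6]]
0.078 [[343.7 207.2]]
0.09 [[343.9 202.8]]
0.1 [[344.1 199.1]]
0.11 [[344.3 195.4]]
0 [[276.2 259. ]]
0.01 [[276.2 250.2]]
0.022 [[276.2 240.9]]
(array([272.17959105, 236.81847994]), np.int32(5184))
[[-91.3 -47.8]
 [ 46.3  63.4]
 [167.8 161.2]
 [273.9 246.5]]
```

The tips are really at z ≈ 0.10, higher than tips_ahead implies, so I'll keep feeling downward.

Emit:
arm_command([
  {"fingers":1,"translation":[0,4,0],"twist":0},
  {"fingers":1,"translation":[0,4,0],"twist":0},
  {"fingers":1,"translation":[0,4,0],"twist":0},
])

```text
time: 4.35
tool_pos: [0.4711, -0.0574, 0.0808]
ee_rot: [[0.389, 0.008, 0.921], [-0.921, 0.006, 0.389], [-0.002, -1.0, 0.01]]
contact_force: [-0.5, 0.5, -0.0]
width: 0.0001
```

Emit:
arm_command([
  {"fingers":1,"translation":[0,2,0],"twist":0},
])

```text
time: 4.47
tool_pos: [0.4708, -0.0574, 0.0783]
ee_rot: [[0.389, 0.007, 0.921], [-0.921, 0.006, 0.389], [-0.003, -1.0, 0.009]]
contact_force: [0.5, 0.7, -0.2]
width: -0.0001
```

Emit:
arm_command([
  {"fingers":1,"translation":[0,2,0],"twist":0},
])

```text
time: 4.6
tool_pos: [0.4708, -0.0573, 0.0761]
ee_rot: [[0.389, 0.007, 0.921], [-0.921, 0.006, 0.389], [-0.003, -1.0, 0.009]]
contact_force: [-0.1, -0.6, -0.2]
width: 0.0
```

```bash
python3 st.py; python3 - <<'E'
from h import *
for n in("wrist","side"): cv2.imwrite(f"pics/{n}3.png",bot.read_camera(n))
a=cv2.imread("pics/side3.png")[150:270,280:400]; b=cv2.imread("pics/wrist3.png")[100:420,120:460]
cv2.imwrite("pics/m3.png",np.hstack([cv2.resize(a,(400,400)),cv2.resize(b,(400,400))]))
E
```

```text
t 4.6 tcp [ 0.4708 -0.0573  0.0761] F [-0.15 -0.57 -0.23] down [ 0.0071  0.0063 -1.    ]
a tip to disc in tool mm [-155.3  -22.3  132.3]
b tip to disc in tool mm [-103.8  -22.8   87.8]
c tip to disc in tool mm [-52.4 -23.4  43.3]
d tip to disc in tool mm [ -1.  -23.9  -1.2]
```

View pics/m3.png

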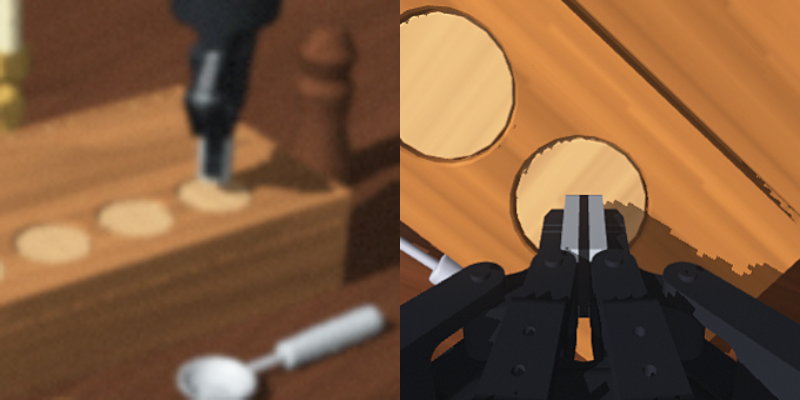

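The tip edge is now at about row 205 and the disc at 208, leaving about 5–8 mm to go.

Emit:
arm_command([
  {"fingers":1,"translation":[0,1.5,0],"twist":0},
  {"fingers":1,"translation":[0,1.5,0],"twist":0},
])

```text
time: 4.95
tool_pos: [0.4709, -0.0573, 0.0731]
ee_rot: [[0.389, 0.007, 0.921], [-0.921, 0.006, 0.389], [-0.003, -1.0, 0.009]]
contact_force: [-0.5, -0.7, -0.0]
width: 0.0001
```

Emit:
arm_command([
  {"fingers":1,"translation":[0,1.5,0],"twist":0},
])

```text
time: 5.08
tool_pos: [0.471, -0.0573, 0.0716]
ee_rot: [[0.389, 0.007, 0.921], [-0.921, 0.006, 0.389], [-0.003, -1.0, 0.009]]
contact_force: [-0.2, 0.9, 0.1]
width: 0.0002
```

Emit:
arm_command([
  {"fingers":1,"translation":[0,1,0],"twist":0},
])

```text
time: 5.2
tool_pos: [0.471, -0.0573, 0.0705]
ee_rot: [[0.389, 0.007, 0.921], [-0.921, 0.006, 0.389], [-0.003, -1.0, 0.009]]
contact_force: [-0.5, -0.4, -0.6]
width: 0.0003
```

Emit:
arm_command([
  {"fingers":1,"translation":[0,1,0],"twist":0},
])

```text
time: 5.32
tool_pos: [0.471, -0.0573, 0.0694]
ee_rot: [[0.389, 0.007, 0.921], [-0.921, 0.006, 0.389], [-0.003, -1.0, 0.009]]
contact_force: [-0.6, 0.1, -0.1]
width: 0.0002
```

Emit:
arm_command([
  {"fingers":1,"translation":[0,1,0],"twist":0},
])

```text
time: 5.45
tool_pos: [0.471, -0.0573, 0.0683]
ee_rot: [[0.389, 0.007, 0.921], [-0.921, 0.006, 0.389], [-0.003, -1.0, 0.009]]
contact_force: [-0.0, -0.0, 0.3]
width: -0.0002
```

Emit:
arm_command([
  {"fingers":1,"translation":[0,1,0],"twist":0},
])

```text
time: 5.58
tool_pos: [0.471, -0.0573, 0.0673]
ee_rot: [[0.389, 0.008, 0.921], [-0.921, 0.006, 0.389], [-0.003, -1.0, 0.009]]
contact_force: [0.2, -0.3, -0.9]
width: 0.0004
```

Emit:
arm_command([
  {"fingers":1,"translation":[0,1,0],"twist":0},
])

```text
time: 5.7
tool_pos: [0.4711, -0.0573, 0.0662]
ee_rot: [[0.389, 0.008, 0.921], [-0.921, 0.006, 0.389], [-0.003, -1.0, 0.009]]
contact_force: [0.0, 0.3, -0.1]
width: -0.0003
```

Emit:
arm_command([
  {"fingers":1,"translation":[0,1,0],"twist":0},
])

```text
time: 5.82
tool_pos: [0.4711, -0.0573, 0.0652]
ee_rot: [[0.389, 0.008, 0.921], [-0.921, 0.006, 0.389], [-0.003, -1.0, 0.009]]
contact_force: [-0.0, -0.1, -0.2]
width: -0.0001
```

Emit:
arm_command([
  {"fingers":1,"translation":[0,1,0],"twist":0},
])

```text
time: 5.95
tool_pos: [0.4711, -0.0573, 0.0641]
ee_rot: [[0.389, 0.008, 0.921], [-0.921, 0.006, 0.389], [-0.003, -1.0, 0.009]]
contact_force: [-0.6, 0.4, 0.7]
width: 0.0002
```

```bash
python3 - <<'E'
from h import *
print(bot.read_state()["joint_efforts"].round(2))
for n in("wrist","side"): cv2.imwrite(f"pics/{n}4.png",bot.read_camera(n))
a=cv2.imread("pics/side4.png")[170:230,310:380]; b=cv2.imread("pics/wrist4.png")[100:420,120:460]
cv2.imwrite("pics/m4.png",np.hstack([cv2.resize(a,(466,400)),cv2.resize(b,(330,400))]))
E
```

```text
[-0.000e+00 -2.675e+01 -3.253e+01  2.000e-02 -0.000e+00  0.000e+00]
```

View pics/m4.png

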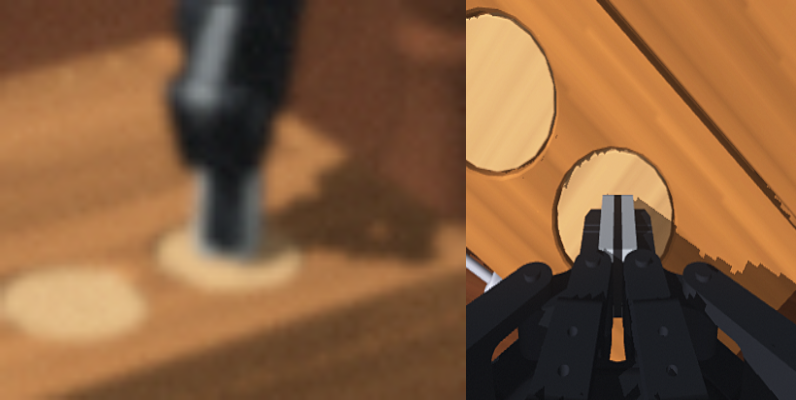

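The tip's near edge is at about row 208, and it should be at about 211 on contact. That leaves about 6 mm, so I'll keep stepping down.

Emit:
arm_command([
  {"fingers":1,"translation":[0,1,0],"twist":0},
  {"fingers":1,"translation":[0,1,0],"twist":0},
])

```text
time: 6.3
tool_pos: [0.4712, -0.0573, 0.0624]
ee_rot: [[0.389, 0.007, 0.921], [-0.921, 0.006, 0.389], [-0.003, -1.0, 0.009]]
contact_force: [-1.8, 1.0, 3.0]
width: -0.0
```

Emit:
arm_command([
  {"fingers":1,"translation":[0,1,0],"twist":0},
])

```text
time: 6.42
tool_pos: [0.4711, -0.0573, 0.0616]
ee_rot: [[0.389, 0.007, 0.921], [-0.921, 0.006, 0.389], [-0.003, -1.0, 0.009]]
contact_force: [-1.2, 0.1, 2.0]
width: 0.0001
```

Emit:
arm_command([
  {"fingers":1,"translation":[0,1,0],"twist":0},
])

```text
time: 6.55
tool_pos: [0.4711, -0.0573, 0.0606]
ee_rot: [[0.389, 0.007, 0.921], [-0.921, 0.006, 0.389], [-0.003, -1.0, 0.009]]
contact_force: [-2.1, 0.4, 2.1]
width: 0.0004
```

Emit:
arm_command([
  {"fingers":1,"translation":[0,1,0],"twist":0},
])

```text
time: 6.68
tool_pos: [0.4711, -0.0573, 0.0596]
ee_rot: [[0.389, 0.007, 0.921], [-0.921, 0.006, 0.389], [-0.003, -1.0, 0.009]]
contact_force: [-2.0, 1.4, 3.5]
width: -0.0001
```

Emit:
arm_command([
  {"fingers":1,"translation":[0,1,0],"twist":0},
])

```text
time: 6.8
tool_pos: [0.4712, -0.0573, 0.0586]
ee_rot: [[0.389, 0.007, 0.921], [-0.921, 0.006, 0.389], [-0.003, -1.0, 0.009]]
contact_force: [-0.8, -0.0, 2.3]
width: 0.0001
```

Contact came at TCP z ≈ 0.063, and the disc yields at a steady 2–3 N over 4 mm. D is the catch, so I'll press on to the hard stop.

Emit:
arm_command([
  {"fingers":1,"translation":[0,1,0],"twist":0},
])

```text
time: 6.92
tool_pos: [0.4711, -0.0573, 0.0575]
ee_rot: [[0.389, 0.007, 0.921], [-0.921, 0.006, 0.389], [-0.003, -1.0, 0.009]]
contact_force: [-2.3, 0.4, 2.3]
width: -0.0002
```

Emit:
arm_command([
  {"fingers":1,"translation":[0,1,0],"twist":0},
])

```text
time: 7.05
tool_pos: [0.4712, -0.0573, 0.0574]
ee_rot: [[0.389, 0.006, 0.921], [-0.921, 0.006, 0.389], [-0.003, -1.0, 0.008]]
contact_force: [-6.0, 1.6, 12.6]
width: -0.0
```

Emit:
arm_command([
  {"fingers":1,"translation":[0,1,0],"twist":0},
])

```text
time: 7.18
tool_pos: [0.4712, -0.0574, 0.0574]
ee_rot: [[0.389, 0.005, 0.921], [-0.921, 0.006, 0.389], [-0.004, -1.0, 0.007]]
contact_force: [-5.5, 0.5, 9.9]
width: -0.0003
```

It hit the hard stop: the force jumped to about 12 N and the motion stopped about 6 mm below first contact. Next I retreat straight up and toward the robot.

Emit:
arm_command([
  {"fingers":1,"translation":[0,-5,0],"twist":0},
  {"fingers":1,"translation":[0,-25,0],"twist":0},
  {"fingers":1,"translation":[0,-50,0],"twist":0},
  {"fingers":1,"translation":[0,-50,0],"twist":0},
  {"fingers":1,"translation":[40,-20,-40],"twist":0},
  {"fingers":1,"translation":[40,0,-40],"twist":0},
  {"fingers":1,"translation":[40,0,-40],"twist":0},
  {"fingers":1,"translation":[0,0,0],"twist":0},
])

```text
time: 8.18
tool_pos: [0.4061, -0.2199, 0.2105]
ee_rot: [[0.393, 0.01, 0.92], [-0.92, 0.002, 0.393], [0.002, -1.0, 0.01]]
contact_force: [0.4, 0.1, -0.2]
width: -0.0004
```

```bash
python3 st.py|head -1; python3 - <<'E'
from h import *
for n in("top","side"): cv2.imwrite(f"pics/{n}5.png",bot.read_camera(n))
a=cv2.imread("pics/side5.png")[100:310,90:460]; b=cv2.imread("pics/top5.png")[110:330,130:430]
cv2.imwrite("pics/m5.png",np.hstack([cv2.resize(a,(430,400)),cv2.resize(b,(370,400))]))
E
```

```text
t 8.18 tcp [ 0.4061 -0.2199  0.2105] F [ 0.39  0.1  -0.2 ] down [ 0.0103  0.0021 -0.9999]
```

View pics/m5.png

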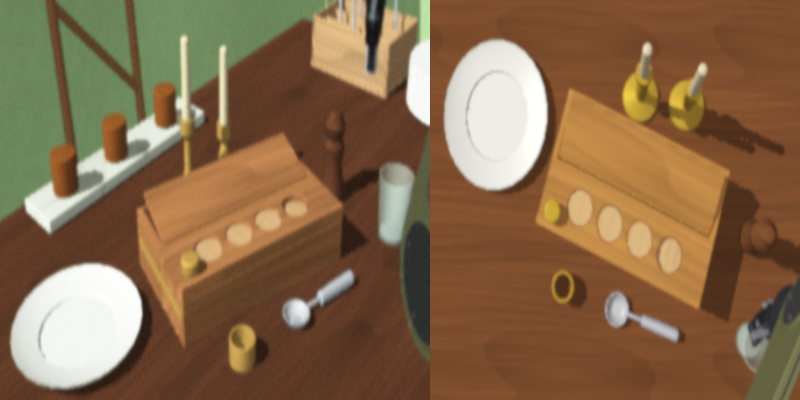

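The flap is ajar and disc D (top crop about (669,255)) is visibly sunk. The candles, tealight, tumbler, mill, ring, spoon and plate are all in place, and the hand is clear.

```bash
python3 -c "
from bench import bot; print(bot.finish_job())"
```

```text
the job is handed in; nothing more can be done
None
```

The hidden catch was disc D, the right end seen from the robot. I pressed it fully home, the flap came up ajar, and I handed the job in at about 8 s of robot time.

- **Finding it:** I fitted the box pose from the top and side cameras and cross-checked it with the wrist camera to about 1–1.5 mm. I felt D first with closed fingertips. It gave at about 2–3.5 N over 6 mm, then met a hard stop at about 12 N. A, B and C were never touched.
- **Last check:** After withdrawing up and toward the robot, the final pictures showed the flap raised and disc D sunk. By eye, every other object was standing where it had been. The wrist force read about zero, with the gripper clear of everything.
- **Disagreement:** Contact came about 37 mm lower in TCP height than `tips_ahead` (22 mm) predicts. With the fingers shut, the tips seemed to stand about 15 mm behind the TCP. I went by the camera images and the force readings instead, stepping down 1 mm at a time.

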